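# Show the glued bag lock to the inspection camera

## Task

The glue on the brass bag lock has set: take hold of the orange post and slide the wooden jig along its rail, out from under the curing lamp, until it clicks into the detent at the unloading station, the post exactly between the two green marks. Then lift the brass lock straight out of the jig and hold it up to the inspection camera, upright, its red emblem squarely facing the lens, centred on it and 10 cm away from it. Finish while still holding it there, steady; leave the dark lock in its slot and the jig in the detent, and do not disturb the other things on the bench.

Things in the scene. Friction and masses are not known exactly. Their poses are not given: they have to be found in the camera images.
- rail: Fixed aluminium rail slide on the bench, 525 mm long along its own y, 112 mm wide, 28 mm high; yaw varies by up to 0.2 rad. Origin: on the bench, on the centreline. The jig is captive in it and only slides along its y, between end stops at y = -257 and +252 mm. The curing lamp stands at its +y end.
- lamp (a point): Centre of the underside of the black curing-lamp hood, fixed to the rail at its y = +145 mm: 100 mm (x) by 130 mm (y), underside 114 mm and top 160 mm above the bench; its arm reaches 177 mm, its column (rail x = +105 mm) 182 mm. It hangs 20 mm above the locks, so they cannot be taken from above there.
- station (a point): Unloading station: where the jig's origin lies (within 6 mm) when in the detent, 100 mm from the rail's origin toward -y. The jig starts 170 to 210 mm from here toward the rail's +y. The post then stands between two green marks, 6 mm wide, on the rail. A spring plunger drops into a notch; it centres the jig from only 2 mm away and holds it against 9 N, no more.
- jig: Wooden jig on an aluminium slide, 270 mm long (y), 78 mm wide, 0.5 kg; axes as the rail; slides with about 4 to 12 N. Origin: centre of its underside, 12 mm above the bench. Top of the wood 34 mm above it. Two slots 52 mm (x) by 14 mm (y), 16 mm deep, at y = +30 and +80 mm: one holds the brass lock, the other the dark lock (which is which varies).
- post_top (a point): Centre of the top of the upright orange post on the jig, 22 mm in diameter, 50 mm tall above the wood (its top is 96 mm above the bench), at the jig's y = -115 mm, on its centreline. Handle for sliding the jig.
- brass_lock: Brass bag lock, a plate 12 mm thick (x), 50 mm wide (y), 62 mm tall (z), about 0.2 kg, its lower 16 mm in a slot of the jig (1 mm play all round). Origin: centre of its underside. Its front, the -x face, carries a round red emblem; the back is plain. In the jig its front looks to the jig's -y, its width across the rail.
- emblem (a point): Centre of the red emblem (32 mm in diameter, standing 4 mm proud) on the front of the brass lock: in its frame 6 mm toward -x, 36 mm above its origin; same axes as the brass lock.
- dark_lock: Dark steel lock of the same size without an emblem, standing in the jig's other slot; it rides along with the jig and stays in its slot. Origin: centre of its underside.
- camera: Fixed inspection camera on a stand: base 90 x 80 mm, column, white camera body 46 mm square at 220 mm above the bench, top of the column 252 mm. Origin: centre of the base on the bench. It looks level along its own -x (roughly toward the robot; yaw varies by up to 0.35 rad).
- lens (a point): Centre of the camera's front lens, 80 mm toward the camera's -x from its origin, 220 mm above the bench; same axes as the camera. The emblem's centre belongs 100 mm (within 20) in front of it along the camera's -x, within 15 mm of the optical axis sideways and in height, the lock's -x axis pointing to the lens.
- mallet: Bystander: wooden mallet lying down, head 52 mm in diameter and 85 mm long along its y, handle toward its -x to 210 mm. Origin under the head.
- dye_bottle: Bystander: amber bottle, 52 mm in diameter, 130 mm tall. Origin at its bottom.
- tin: Bystander: red and yellow tin, 66 mm in diameter, 85 mm tall. Origin at its bottom.
- spool: Bystander: wooden thread spool, 52 mm in diameter, 75 mm tall. Origin at its bottom.
- brush_cup: Bystander: dark wooden cup, 68 mm in diameter, 90 mm tall. Origin at its bottom.
- awl: Bystander: awl with a wooden handle, 150 mm long, lying along its x.
Not all that is in view belongs to the job. Leave any blue or purple look-alike of the camera alone.

How it is judged:
By the outcome, as a careful person would: the job done as asked, in the order asked, and still so for the second after the job is handed in, while the arm keeps its last pose, push and grip.
It also fails if it takes over 64 s, if anything falls off the work surface, if the arm or the gripper's body presses on something with over 40 N, if the wrist force passes 120 N, or if a joint passes its speed limit or range.

## Robot

A 7-joint arm with a two-finger parallel gripper is mounted at the origin on the work surface. World frame = base frame: x ahead of the robot, y to its left, z up, the work surface at z = 0. Lengths are in m, angles in rad, forces in N, time in s.
With the tool pointing down it reaches from about 0.4 to 0.85 m from the base axis. Payload 4.5 kg.
Tool frame: the origin (TCP) lies midway between the tips of the shut fingers; the grasp point (between the pads) lies 19 mm behind it (r.grip_point_offset is the distance from the TCP to the grasp point, in m); z points along the fingers, y is the line along which they close (so a half turn about z gives the same grasp; the last joint's range is limited). The gripper opens to 88 mm and grips with 3 to 60 N. Pads are 18 mm wide; open, the fingers measure 123 mm over their backs; the gripper's body (75 mm by 187 mm) begins 45 mm behind the grasp point.
Start: joints at [-1.262, 0.689, -0.195, 1.565, 0.157, 0.902, -0.215], TCP at [0.17, 0.602, 0.239] pointing down, gripper open.
Joint ranges: [-3.01, 3.01], [-0.46, 2.08], [-1.47, 1.51], [0.13, 2.56], [-1, 4.14], [0.04, 2.09], [-2.66, 2.66]. Speed limits (rad/s): [2.57, 2.57, 3.14, 3.14, 3.14, 3.14, 3.14].

## Interface

Orientations are given as a unit quaternion [x, y, z, w].
In Python, from plant import r, optics gives the robot as it stands.
- The arm moves only by the shell command python3 -m pendant 'ROWS' [OPENING] [FORCE]. ROWS is JSON, a list of rows, each a list of 6 numbers: the shift along the tool's x, y, z as a fraction of full scale, then the turn, a rotation vector about the tool's x, y, z as a fraction of full scale. A call has 1 to 5 rows; each row shifts and turns the commanded pose from where the row before left it, along the tool's axes as they then stand; what a row does not reach is not made up. Full scale, the value 1, is 0.025 m for a shift and pi rad for a turn. A row lasts 1/12 s, in which the tool goes at most 41.7 mm and 7.16 degrees, less where a joint would pass 70% of its speed; a pose out of reach is approached as far as the arm can. A call with a number of a shift or a turn outside -1 to 1 is refused whole. A call with a gripper value outside its range is refused whole. OPENING is the opening, from -1 (shut) to 1 (fully open), set as the call begins (- or left out, the last holds). The fingers move at their own pace and stop on an object; FORCE is the grip in N (left out, the last holds). Time passes only in rows, so rows that do not move let the fingers close. It gives the time, the measured TCP pose, the force, the opening and the grip force at its end, in the units of the state.
- r.get_state(): the state, without advancing time (a new reading comes with each control period).
- optics.snapshot(name): name is "side" or "top" or "wrist"; returns (picture, depth): 384x512x3 uint8, blue, green, red; 384x512 float32, m along the optical axis (not along the pixel's ray), 0 where there is no reading.
- optics.calibration(name): a dict with "vfov" (degrees; the focal length in pixels is half the picture's height over the tangent of half this angle, whatever the lens; pixels are square), "cx", "cy" (the principal point, pixels), "cam_to_world" (4x4, takes a point from camera to world coordinates); the wrist camera has in their place "tool_from_camera" (4x4, takes a point from camera to tool coordinates, whose origin is the TCP and whose axes are the flange's). Camera axes: x right, y up, looking along -z (the intrinsics and any distortion apply to the point x, -y, -z); pixel columns grow to the right and rows downward; lengths in m; the calibration is good to about 2 mm. A picture is of the moment at which its call begins: read the wrist's pose just before it. calibration takes no time and is no camera call.
- r.finish_job(): hands the job in; it is judged then, once.
The state is a dict: "clock": time; "q": joint angles; "qd": joint speeds; "joint_torque": joint torques, N m; "tool_pos": TCP position; "eef_rot": TCP orientation; "contact_force": force on the tool from outside, world axes, zero at the start; "moment": the same for the moment, N m; "opening": opening from 0.0 (shut) to 1.0 (fully open); "finger_force": force on a finger pad.
Only numpy, scipy, OpenCV 4.12 (cv2) and the standard library are available. Lean on these libraries where they do the work, as an engineer would, in place of code of your own. Each camera call takes 0.05 s, during which the arm holds its last target. There are 200 camera calls.

## Working session

There is one attempt and no reset: what is moved stays moved. The work goes in short steps, Python scripts to look and compute and a shell command to move; the robot and the scene stay as the last step left them, time stands still between calls to the robot, and variables do not carry over. Pictures are saved under pics/ and viewed, at most 10 in all, crops included, and the job is handed in when it is done.

```bash
ls; mkdir -p pics
python3 - <<'E'
from plant import r, optics
import cv2,numpy as np
s=r.get_state(); print({k:np.round(v,3) for k,v in s.items()}, r.grip_point_offset)
for n in ["top","side","wrist"]:
    c=optics.calibration(n); print(n,{k:np.round(v,3).tolist() for k,v in c.items()})
for n in ["top","side"]:
    p,d=optics.snapshot(n); cv2.imwrite(f"pics/{n}0.png",p); np.save(f"pics/{n}0.npy",d)
E
```

```text
pics
{'clock': np.float64(0.0), 'q': array([-1.262,  0.69 , -0.195,  1.566,  0.157,  0.902, -0.215]), 'qd': array([ 0.001,  0.   , -0.002, -0.001,  0.001,  0.002,  0.002]), 'joint_torque': array([-0.0000e+00, -5.2756e+01, -1.2670e+00, -1.5343e+01, -5.3000e-02,
        7.0000e-03,  0.0000e+00]), 'tool_pos': array([0.17 , 0.601, 0.238]), 'eef_rot': array([ 0.137,  0.991, -0.001, -0.   ]), 'contact_force': array([ 0.049,  1.064, -0.576]), 'moment': array([ 0.029,  0.001, -0.063]), 'finger_force': np.float64(0.0), 'opening': np.float64(0.997)} 0.0187
top {'vfov': 42.416, 'cx': 259.034, 'cy': 193.296, 'cam_to_world': [[-0.027, 0.989, -0.145, 0.232], [-1.0, -0.026, 0.011, -0.077], [0.007, 0.145, 0.989, 2.109], [0.0, 0.0, 0.0, 1.0]]}
side {'vfov': 47.261, 'cx': 252.302, 'cy': 186.178, 'cam_to_world': [[-0.945, 0.17, -0.28, 0.12], [-0.327, -0.441, 0.836, 1.086], [0.019, 0.881, 0.472, 0.834], [0.0, 0.0, 0.0, 1.0]]}
wrist {'vfov': 64.637, 'cx': 253.381, 'cy': 195.425, 'tool_from_camera': [[-0.0, 0.958, 0.286, 0.073], [1.0, 0.0, 0.001, 0.0], [0.001, 0.286, -0.958, -0.147], [0.0, 0.0, 0.0, 1.0]]}
```

View pics/top0.png

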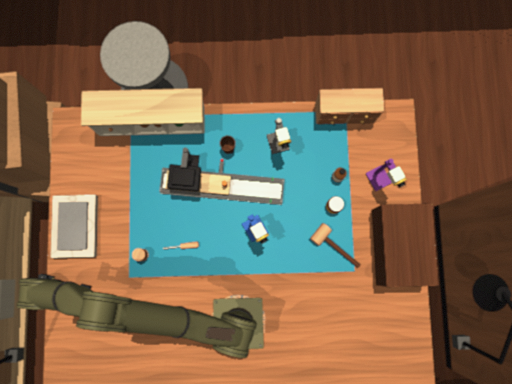

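View pics/side0.png

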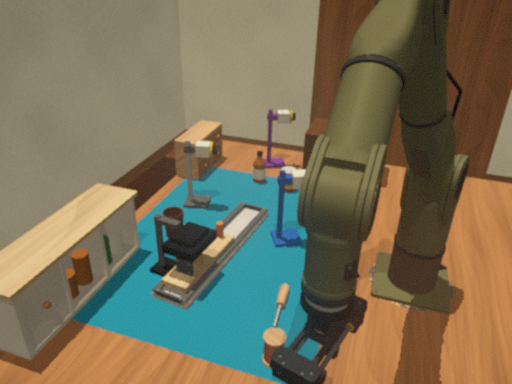

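The top view shows the rail running from (162,183) to (283,190), with the lamp hood at (184,178) and the orange post at about (225,184). Three things could be the camera: the grey stand with a white body at (282,137), a blue one at (258,230) and a purple one at (395,175). I choose the grey one. Orange or brown look-alikes of the post are the spool at (139,255), the bottle at (340,174) and the cup at (227,145). The post is the one on the rail.

```bash
cat > h.py <<'E'
import numpy as np, cv2
from plant import r, optics
from scipy.spatial.transform import Rotation as R
def cam(n, st=None):
    c=optics.calibration(n); f=192/np.tan(np.radians(c["vfov"]/2))
    if n=="wrist":
        st=st or r.get_state(); T=np.eye(4); T[:3,:3]=R.from_quat(st["eef_rot"]).as_matrix(); T[:3,3]=st["tool_pos"]
        M=T@np.array(c["tool_from_camera"])
    else: M=np.array(c["cam_to_world"])
    return f,c["cx"],c["cy"],M
def ray(C,u,v):
    f,cx,cy,M=C; d=np.stack([(np.asarray(u)-cx)/f,-(np.asarray(v)-cy)/f,-np.ones(np.shape(u))],-1)
    return M[:3,3], d@M[:3,:3].T
def onplane(C,u,v,z):
    o,d=ray(C,u,v); return o+d*((z-o[2])/d[...,2])[...,None]
def bydepth(C,u,v,dep):
    o,d=ray(C,u,v); return o+d*np.asarray(dep)[...,None]
def cloud(C,D):
    v,u=np.mgrid[:D.shape[0],:D.shape[1]]; return bydepth(C,u,v,D)
E
python3 - <<'E'
from h import *
print(optics.calibration("top").keys())
p=cv2.imread("pics/top0.png"); D=np.load("pics/top0.npy"); C=cam("top"); P=cloud(C,D)
for u,v in [(300,260),(150,125),(225,184),(184,178),(282,137),(285,128),(210,184),(139,255),(260,190)]: print((u,v),p[v,u],np.round(P[v,u],3))
h=cv2.cvtColor(p,cv2.COLOR_BGR2HSV)
crop=p[110:250,120:360]; cv2.imwrite("pics/topc.png",cv2.resize(crop,None,fx=3.3,fy=3.3,interpolation=cv2.INTER_CUBIC))
q=cv2.imread("pics/side0.png")[120:310,130:310]; cv2.imwrite("pics/sidec.png",cv2.resize(q,None,fx=3,fy=3,interpolation=cv2.INTER_CUBIC))
E
```

```text
dict_keys(['vfov', 'cx', 'cy', 'cam_to_world'])
(300, 260) [191 177  74] [ 0.252 -0.266 -0.005]
(150, 125) [ 82  95 104] [0.853 0.368 0.013]
(225, 184) [ 65 135 228] [0.569 0.04  0.101]
(184, 178) [47 49 52] [0.588 0.2   0.16 ]
(282, 137) [234 249 245] [ 0.724 -0.192  0.245]
(285, 128) [230 250 249] [ 0.758 -0.205  0.251]
(210, 184) [154 222 243] [0.579 0.106 0.053]
(139, 255) [121 177 233] [0.289 0.397 0.073]
(260, 190) [235 248 245] [ 0.554 -0.104  0.015]
```

View pics/topc.png

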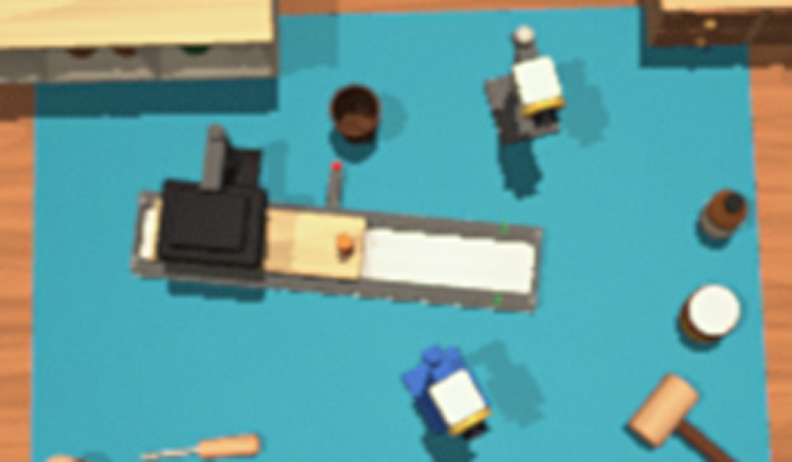

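View pics/sidec.png

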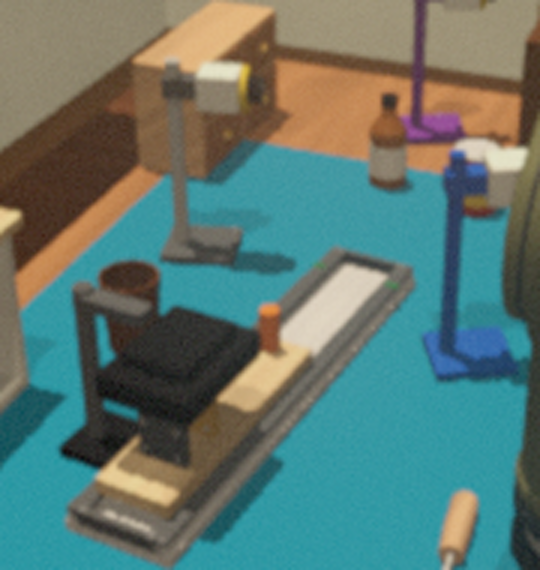

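The crops show the grey camera with a yellow ring and black lens facing down-right, towards the robot, at (282–285, 128–145). The green marks are at about (272,179) and (271,201), and the orange post on the wood is at (225,184). The dark lock stands in the slot nearer the +y end.

Run:
```python
from h import *
def blobs(m,a=3):
    n,l,s,c=cv2.connectedComponentsWithStats(m.astype(np.uint8)); return [(s[i,4],c[i]) for i in range(1,n) if s[i,4]>=a]
for n in ["top","side"]:
    p=cv2.imread(f"pics/{n}0.png"); D=np.load(f"pics/{n}0.npy"); C=cam(n); P=cloud(C,D)
    h=cv2.cvtColor(p,cv2.COLOR_BGR2HSV); H,S,V=[h[...,i].astype(int) for i in range(3)]
    z=P[...,2]; box=(P[...,0]>.35)&(P[...,0]<.85)&(P[...,1]>-.35)&(P[...,1]<.35)
    g=(H>45)&(H<80)&(S>90)&box&(z<.06)
    print(n,"green",[(a,np.round(c,1),np.round(onplane(C,*c,.028),4)) for a,c in blobs(g,2)])
    o=(H>5)&(H<16)&(S>150)&(V>120)&box&(z>.07)
    print("post",[(a,np.round(c,1),np.round(onplane(C,*c,.096),4),np.round(np.median(P[o],0),3)) for a,c in blobs(o)])
    rm=(z>.018)&(z<.04)&box&(S<70)&(P[...,1]<.1)&(P[...,1]>-.21)&(P[...,0]>.45)&(P[...,0]<.66)
    pts=onplane(C,*np.nonzero(rm)[::-1],.028)[:,:2] 
    rect=cv2.minAreaRect(pts.astype(np.float32)); print("rail",rect)
    w=box&(z>.19)&(S<60)&(V>180)&(P[...,0]>.6)&(P[...,1]<-.1)
    if n=="top":
        q=onplane(C,*np.nonzero(w)[::-1],.243)[:,:2]; print("body",len(q),q.mean(0),cv2.minAreaRect(q.astype(np.float32)))
    y=(H>20)&(H<35)&(S>130)&box&(z>.18)&(P[...,0]>.6)
    if y.any(): print("ring",y.sum(),np.round(P[y].mean(0),3))
    k=box&(z>.18)&(V<60)&(P[...,0]>.6)
    if k.any(): print("lens",k.sum(),np.round(np.median(P[k],0),3))
    cb=(z>.004)&(z<.03)&box&(P[...,0]>.66)&(P[...,1]<-.1)&(S<90)
    q=onplane(C,*np.nonzero(cb)[::-1],.012)[:,:2]
    print("base",len(q),cv2.minAreaRect(q.astype(np.float32)))
```

```text
top green [(np.int32(10), array([178.9, 124.5]), array([0.8479, 0.2396, 0.028 ])), (np.int32(2), array([272. , 178.5]), array([ 0.6   , -0.1567,  0.028 ])), (np.int32(2), array([270. , 200.5]), array([ 0.5054, -0.1453,  0.028 ]))]
post [(np.int32(20), array([224.2, 183.2]), array([0.5736, 0.0438, 0.096 ]), array([0.575, 0.044, 0.093]))]
rail ((0.5737179517745972, -0.04928378760814667), (0.30928564071655273, 0.13531100749969482), 82.89391326904297)
body 161 [ 0.74213314 -0.19290995] ((0.7563414573669434, -0.1882420778274536), (0.0882302075624466, 0.04694072902202606), 15.97691822052002)
ring 29 [ 0.704 -0.197  0.24 ]
lens 25 [ 0.693 -0.203  0.232]
base 167 ((0.7676683664321899, -0.1957910805940628), (0.09100670367479324, 0.0967988520860672), 16.323219299316406)
side green [(np.int32(41), array([108.7, 256.3]), array([0.8511, 0.2301, 0.028 ]))]
post [(np.int32(48), array([219.4, 226.5]), array([0.5658, 0.0612, 0.096 ]), array([0.575, 0.051, 0.094])), (np.int32(21), array([ 84.4, 254.8]), array([0.855 , 0.3196, 0.096 ]), array([0.575, 0.051, 0.094]))]
rail ((0.5575631260871887, -0.052456170320510864), (0.3070897161960602, 0.11104787141084671), 83.7423324584961)
ring 31 [ 0.7   -0.189  0.233]
lens 1 [ 0.688 -0.194  0.218]
base 285 ((0.7610465884208679, -0.18441210687160492), (0.08977320045232773, 0.09165336191654205), 15.859891891479492)
```

```bash
python3 - <<'E'
from h import *
D=np.load("pics/top0.npy"); C=cam("top"); P=cloud(C,D); z=P[...,2]
m=(z>.1)&(P[...,0]>.3)&(P[...,0]<.5)&(P[...,1]>-.25)&(P[...,1]<.0)
q=P[m]; print("blue cam extents",m.sum(),q.min(0),q.max(0))
D=np.load("pics/side0.npy"); C=cam("side"); P=cloud(C,D); z=P[...,2]
m=(z>.02)&(P[...,0]>.3)&(P[...,0]<.5)&(P[...,1]>-.25)&(P[...,1]<.02)
q=P[m]; print("side",m.sum(),q.min(0),q.max(0))
E
python3 -m pendant '[[0,0,-1,0,0,0],[0,0,-1,0,0,0],[0,0,-1,0,0,0],[0,0,-1,0,0,0],[-0.98,-0.78,0,0,0,0]]' 1
```

```text
blue cam extents 302 [ 0.31746005 -0.13144516  0.20340878] [ 0.42845373 -0.05290811  0.25888829]
side 709 [ 0.34932246 -0.19612149  0.02026433] [ 0.49978003 -0.04663337  0.25389983]
clock: 0.52
tool_pos: [0.1828, 0.5827, 0.3433]
eef_rot: [0.133, 0.991, 0.006, -0.002]
contact_force: [0.1, 0.7, 1.3]
opening: 1.0
finger_force: 0.0
```

```bash
A='[[-0.98,-0.78,0,0,0,0.02],[-0.98,-0.78,0,0,0,0],[-0.98,-0.78,0,0,0,0],[-0.98,-0.78,0,0,0,0],[-0.98,-0.78,0,0,0,0]]' ; python3 -m pendant '[[-0.98,-0.78,0,0,0,0],[-0.98,-0.78,0,0,0,0],[-0.98,-0.78,0,0,0,0],[-0.98,-0.78,0,0,0,0],[-0.98,-0.78,0,0,0,0]]' | head -3
python3 -m pendant '[[-0.98,-0.78,0,0,0,0],[-0.98,-0.78,0,0,0,0],[-0.98,-0.78,0,0,0,0],[-0.98,-0.78,0,0,0,0],[-0.98,-0.78,0,0,0,0]]' | head -3
python3 -m pendant '[[-0.98,-0.78,0,0,0,0],[-0.98,-0.78,0,0,0,0],[-0.98,-0.78,0,0,0,0],[-0.98,-0.78,0,0,0,0],[-0.98,-0.78,0,0,0,0]]' | head -3
python3 -m pendant '[[0,0,0,0,0,0.039],[0,0,0,0,0,0.039],[0,0,0,0,0,0.039],[0,0,0,0,0,0.039],[0,0,0,0,0,0.039]]' | head -3
python3 -m pendant '[[0,0,0,0,0,0.039],[0,0,0,0,0,0.039],[0,0,0,0,0,0.039],[0,0,0,0,0,0.039],[0,0,0,0,0,0.039]]'
python3 -c "
from h import *
s=r.get_state(); print(np.round(s['q'],2)); M=R.from_quat(s['eef_rot']).as_matrix(); print(M.round(3))"
```

```text
clock: 0.93
tool_pos: [0.2799, 0.4474, 0.3384]
eef_rot: [0.137, 0.991, -0.0, -0.0]
clock: 1.35
tool_pos: [0.3712, 0.3204, 0.3385]
eef_rot: [0.137, 0.991, -0.0, -0.0]
clock: 1.77
tool_pos: [0.4626, 0.1933, 0.3385]
eef_rot: [0.137, 0.991, -0.0, -0.0]
clock: 2.18
tool_pos: [0.4619, 0.1946, 0.3384]
eef_rot: [0.432, 0.902, -0.0, -0.0]
clock: 2.6
tool_pos: [0.4619, 0.1948, 0.3384]
eef_rot: [0.684, 0.73, -0.0, -0.0]
contact_force: [-1.1, 1.1, 0.2]
opening: 0.999
finger_force: 0.0
[-0.6   0.4   0.16  1.8  -0.08  0.95 -0.34]
[[-0.065  0.998 -0.001]
 [ 0.998  0.065 -0.   ]
 [-0.    -0.001 -1.   ]]
```

```bash
python3 -m pendant '[[0,0,0,0,0,0.0275],[0,0,0,0,0,0.0275],[-0.95,0.88,0,0,0,0],[-0.95,0.88,0,0,0,0],[-0.95,0.88,0,0,0,0]]' | head -3
python3 -m pendant '[[-0.9,0.83,0,0,0,0],[-0.9,0.83,0,0,0,0],[-0.87,0.82,0,0,0,0],[0,0,1,0,0,0],[0,0,1,0,0,0]]' | head -3
python3 -m pendant '[[0,0,1,0,0,0],[0,0,0,0,0,0],[0,0,0,0,0,0]]'
python3 - <<'E'
from h import *
s=r.get_state(); p,d=optics.snapshot("wrist"); C=cam("wrist",s); np.save("pics/w1.npy",d); cv2.imwrite("pics/w1.png",p)
M=R.from_quat(s['eef_rot']).as_matrix(); print(M[:2,:2].round(3), s['tool_pos'])
h=cv2.cvtColor(p,cv2.COLOR_BGR2HSV); P=cloud(C,d)
o=(h[...,0]>4)&(h[...,0]<17)&(h[...,1]>150)&(P[...,2]>.085)&(P[...,2]<.11)
n,l,st,c=cv2.connectedComponentsWithStats(o.astype(np.uint8))
for i in range(1,n):
    if st[i,4]>50: print(st[i],c[i],onplane(C,*c[i],.096),P[l==i].mean(0))
E
```

```text
clock: 3.02
tool_pos: [0.5208, 0.117, 0.3384]
eef_rot: [0.741, 0.671, -0.0, -0.0]
clock: 3.43
tool_pos: [0.5773, 0.042, 0.2888]
eef_rot: [0.744, 0.669, 0.001, 0.002]
clock: 3.68
tool_pos: [0.5746, 0.0446, 0.2628]
eef_rot: [0.742, 0.67, -0.001, -0.001]
contact_force: [0.3, -0.1, 0.3]
opening: 0.998
finger_force: 0.0
[[ 0.102  0.995]
 [ 0.995 -0.102]] [0.57455775 0.04463568 0.26279342]
[246 167  20  21 268] [256.05597015 177.39179104] [0.5775751  0.04400821 0.096     ] [0.57757469 0.04404837 0.0961853 ]
```

View pics/w1.png

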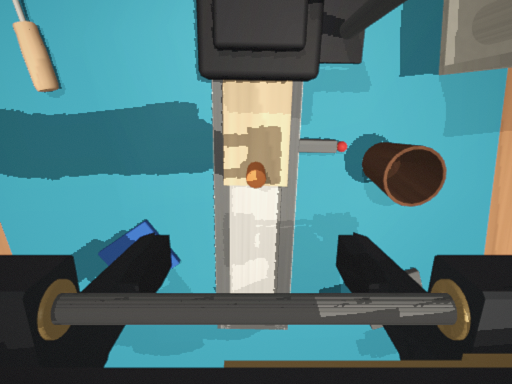

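The wrist view shows the post top at (256,177) on the wood, with the rail's outer edges at columns ~214 and ~300. A red-tipped plunger sticks out of the rail's side at (342,146), and the fingers must clear it.

```bash
python3 - <<'E'
from h import *
s=r.get_state(); p=cv2.imread("pics/w1.png"); d=np.load("pics/w1.npy"); C=cam("wrist",s); P=cloud(C,d)
print("plunger",P[146,342].round(3),P[146,318].round(3), "rail top",P[250,219].round(3),P[250,294].round(3))
m=(P[...,2]>.018)
L=[];Rr=[]
for v in list(range(100,135))+list(range(155,220)):
    c=np.nonzero(m[v,205:312])[0]+205
    a=P[v,c]; 
    L.append(onplane(C,c[0],v,.028)[:2])
    Rr.append(onplane(C,c[-1],v,.028)[:2])
for E_ in (L,Rr):
    vx,vy,x0,y0=cv2.fitLine(np.array(E_,np.float32),cv2.DIST_HUBER,0,.01,.01).ravel(); print("edge heading",np.degrees(np.arctan2(vy,vx)),"x at y=.044",x0+(0.044-y0)*vx/vy, 'at -.15', x0+(-.15-y0)*vx/vy)
E
python3 -m pendant '[[0,0.12,1,0,0,0],[0,0,1,0,0,0],[0,0,1,0,0,0],[0,0,1,0,0,0],[0,0,0,0,0,0]]'
```

```text
plunger [0.69  0.057 0.027] [0.66  0.06  0.025] rail top [ 0.517 -0.069  0.031] [ 0.623 -0.093  0.005]
edge heading 83.15319 x at y=.044 0.52580965 at -.15 0.5025158
edge heading 83.06607 x at y=.044 0.63233453 at -.15 0.6087414
clock: 4.15
tool_pos: [0.5769, 0.0446, 0.1615]
eef_rot: [0.742, 0.67, -0.002, -0.002]
contact_force: [-0.8, -0.8, 0.7]
opening: 0.997
finger_force: 0.0
```

```bash
python3 -m pendant '[[0,0,1,0,0,0.0055],[0,0,1,0,0,0],[0,0,1,0,0,0],[0,0,1,0,0,0],[0,0,0,0,0,0]]'
python3 -m pendant '[[0,0,0,0,0,0],[0,0,0,0,0,0],[0,0,0,0,0,0],[0,0,0,0,0,0],[0,0,0,0,0,0]]' -1 40
python3 -m pendant '[[0,0,0,0,0,0],[0,0,0,0,0,0],[0,0,0,0,0,0],[0,0,0,0,0,0],[0,0,0,0,0,0]]'
python3 -m pendant '[[-0.2,0,0,0,0,0],[-0.4,0,0,0,0,0],[-0.4,0,0,0,0,0],[-0.4,0,0,0,0,0],[-0.4,0,0,0,0,0]]'
```

```text
clock: 4.57
tool_pos: [0.5777, 0.0446, 0.0622]
eef_rot: [0.748, 0.664, -0.001, -0.001]
contact_force: [-0.4, 0.1, 0.8]
opening: 1.0
finger_force: 0.0
clock: 4.98
tool_pos: [0.5793, 0.0444, 0.0651]
eef_rot: [0.748, 0.664, 0.001, 0.001]
contact_force: [0.7, -0.2, -0.3]
opening: 0.646
finger_force: 0.0
clock: 5.4
tool_pos: [0.5777, 0.0443, 0.0636]
eef_rot: [0.748, 0.664, -0.001, -0.001]
contact_force: [-5.6, 0.3, 4.1]
opening: 0.271
finger_force: 3.0
clock: 5.82
tool_pos: [0.5725, 0.0042, 0.0635]
eef_rot: [0.747, 0.665, 0.001, -0.003]
contact_force: [-1.2, 9.2, 0.4]
opening: 0.242
finger_force: 40.0
```

```bash
python3 -m pendant '[[-0.6,0,0,0,0,0],[-0.6,0,0,0,0,0],[-0.6,0,0,0,0,0],[-0.6,0,0,0,0,0],[-0.6,0,0,0,0,0]]'
python3 -m pendant '[[-0.6,0,0,0,0,0],[-0.6,0,0,0,0,0],[-0.4,0,0,0,0,0],[-0.2,0,0,0,0,0],[0,0,0,0,0,0]]'
python3 - <<'E'
from h import *
s=r.get_state(); M=R.from_quat(s['eef_rot']).as_matrix(); print(M[:2,:2].round(3))
for n in ["wrist","top","side"]:
    s=r.get_state();p,d=optics.snapshot(n); C=cam(n,s); np.save(f"pics/{n}2.npy",d); cv2.imwrite(f"pics/{n}2.png",p)
    h=cv2.cvtColor(p,cv2.COLOR_BGR2HSV); g=(h[...,0]>45)&(h[...,0]<82)&(h[...,1]>90)
    k,l,st,c=cv2.connectedComponentsWithStats(g.astype(np.uint8))
    for i in range(1,k):
        if st[i,4]>=2: 
            q=onplane(C,*c[i],.028)
            if .45<q[0]<.65 and -.25<q[1]<0: print(n,st[i],c[i].round(1),q.round(4))
E
```

```text
clock: 6.23
tool_pos: [0.5636, -0.0695, 0.0635]
eef_rot: [0.746, 0.666, 0.002, -0.003]
contact_force: [-0.8, 11.2, 2.6]
opening: 0.238
finger_force: 40.0
clock: 6.65
tool_pos: [0.5579, -0.1174, 0.0635]
eef_rot: [0.748, 0.664, 0.0, -0.002]
contact_force: [-0.8, 4.0, 2.3]
opening: 0.243
finger_force: 40.0
[[ 0.118  0.993]
 [ 0.993 -0.118]]
```

View pics/wrist2.png

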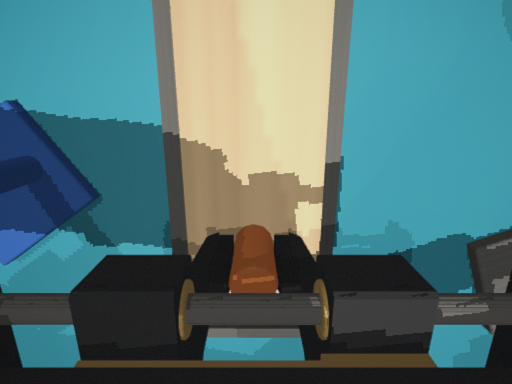

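The post is held between the fingers at (254,265). The wood passes up the picture, and neither lock nor the marks are in view. I'll refine the mark positions from the first top and side pictures.

Run:
```python
from h import *
for n in ["top","side"]:
    p=cv2.imread(f"pics/{n}0.png").astype(float); C=cam(n)
    o=np.linalg.inv(C[3])
    for w in [(.600,-.157,.028),(.5054,-.1453,.028)]:
        q=o@np.array([*w,1]); u=C[1]+C[0]*q[0]/-q[2]; v=C[2]-C[0]*q[1]/-q[2]
        u0,v0=int(round(u)),int(round(v)); k=6
        a=p[v0-k:v0+k+1,u0-k:u0+k+1]; ex=a[...,1]-np.maximum(a[...,0],a[...,2]); ex[ex<12]=0
        vv,uu=np.mgrid[v0-k:v0+k+1,u0-k:u0+k+1]
        if ex.sum()==0: print(n,w,(u,v),"none"); continue
        c=(uu*ex).sum()/ex.sum(),(vv*ex).sum()/ex.sum(); print(n,(round(u,1),round(v,1)),np.round(c,2),(ex>0).sum(),onplane(C,*c,.028).round(4))
p=cv2.imread("pics/wrist2.png"); d=np.load("pics/wrist2.npy"); s=r.get_state(); C=cam("wrist",s); P=cloud(C,d); h=cv2.cvtColor(p,cv2.COLOR_BGR2HSV)
m=(h[...,0]>4)&(h[...,0]<17)&(h[...,1]>150)&(P[...,2]>.05); m[:215]=0;m[300:]=0
T=P[m]; print(m.sum(),T.min(0),T.max(0)); t=T[(T[:,2]>.093)]; print("top pts",len(t),t.min(0),t.max(0),t.mean(0)," tcp",s["tool_pos"])
```

```text
top (np.float64(272.1), np.float64(178.5)) [272.15 178.62] 11 [ 0.5994 -0.1573  0.028 ]
top (np.float64(270.0), np.float64(200.5)) [270.14 200.49] 12 [ 0.5055 -0.1459  0.028 ]
side (np.float64(234.8), np.float64(208.8)) [236.14 207.89] 10 [ 0.5979 -0.1644  0.028 ]
side (np.float64(259.1), np.float64(215.5)) [260.21 214.6 ] 13 [ 0.5037 -0.1521  0.028 ]
2759 [ 0.54669408 -0.12406365  0.05014372] [ 0.56961481 -0.04434851  0.21094748]
top pts 1295 [ 0.54819849 -0.12287315  0.09301508] [ 0.56948431 -0.04434851  0.21094748] [ 0.55920722 -0.11413928  0.09778308]  tcp [ 0.55784541 -0.11741444  0.0634665 ]
```

```bash
python3 -m pendant '[[-0.4,0,0,0,0,0],[-0.4,0,0,0,0,0],[-0.3,0,0,0,0,0],[0,0,0,0,0,0]]' | sed -n '2p;4p'
for i in 1 2 3 4 5 6 7; do python3 -m pendant '[[-0.06,0,0,0,0,0],[0,0,0,0,0,0]]' | sed -n '2p;4p' ; done
```

```text
tool_pos: [0.5546, -0.1447, 0.0635]
contact_force: [-3.1, 5.8, 3.1]
tool_pos: [0.5546, -0.1447, 0.0635]
contact_force: [-2.3, 8.0, 3.3]
tool_pos: [0.5546, -0.1449, 0.0635]
contact_force: [-1.7, 9.3, 4.1]
tool_pos: [0.5545, -0.1458, 0.0635]
contact_force: [-2.3, 11.5, 3.8]
tool_pos: [0.5543, -0.1471, 0.0635]
contact_force: [-0.4, 11.6, 4.5]
tool_pos: [0.5541, -0.1485, 0.0635]
contact_force: [-1.9, 11.8, 4.8]
tool_pos: [0.5539, -0.1504, 0.0635]
contact_force: [-1.5, 10.2, 3.8]
tool_pos: [0.5536, -0.1526, 0.0635]
contact_force: [-1.4, 8.4, 3.3]
```

```bash
for i in 1 2 3 4; do python3 -m pendant '[[-0.04,0,0,0,0,0],[0,0,0,0,0,0]]' | sed -n '2p;4p' ; done
```

```text
tool_pos: [0.5536, -0.1534, 0.0635]
contact_force: [-1.4, 10.3, 3.2]
tool_pos: [0.5535, -0.1535, 0.0635]
contact_force: [-2.1, 12.3, 3.9]
tool_pos: [0.5535, -0.1536, 0.0635]
contact_force: [-1.3, 12.5, 4.7]
tool_pos: [0.5535, -0.1537, 0.0635]
contact_force: [-0.3, 13.3, 5.5]
```

```bash
python3 -m pendant '[[0.07,0,0,0,0,0],[0.07,0,0,0,0,0],[0,0,0,0,0,0],[0,0,0,0,0,0]]'| sed -n '2p;4p' 
python3 -m pendant '[[0,0,0,0,0,0],[0,0,0,0,0,0],[0,0,0,0,0,0],[0,0,0,0,0,0],[0,0,0,0,0,0]]' 1
python3 -m pendant '[[0,0,0,0,0,0],[0,0,-0.6,0,0,0],[0,0,-1,0,0,0],[0,0,-1,0,0,0],[0,0,-1,0,0,0]]'| sed -n '2p;4p' 
python3 -m pendant '[[0,0,-1,0,0,0],[0,0,-1,0,0,0],[0.8,0,-1,0,0,0],[0.8,0,-1,0,0,0],[0.8,0,-1,0,0,0]]' | sed -n '2p;4p' 
python3 -m pendant '[[0,0,0,0,0,0],[0,0,0,0,0,0]]'
python3 - <<'E'
from h import *
for n in ["wrist","top"]:
    s=r.get_state();p,d=optics.snapshot(n); np.save(f"pics/{n}3.npy",d); cv2.imwrite(f"pics/{n}3.png",p)
    print(s["tool_pos"],s["eef_rot"])
E
```

```text
tool_pos: [0.5535, -0.1537, 0.0635]
contact_force: [-1.8, 8.4, 4.0]
clock: 9.72
tool_pos: [0.5544, -0.1586, 0.0637]
eef_rot: [0.748, 0.663, -0.0, 0.0]
contact_force: [0.6, -0.1, -0.5]
opening: 0.594
finger_force: 0.0
tool_pos: [0.5539, -0.158, 0.1545]
contact_force: [0.3, -1.3, -0.4]
tool_pos: [0.5611, -0.098, 0.28]
contact_force: [0.5, 0.7, -0.2]
clock: 10.72
tool_pos: [0.5623, -0.0972, 0.2799]
eef_rot: [0.747, 0.665, 0.001, 0.001]
contact_force: [0.6, -0.1, 0.1]
opening: 0.999
finger_force: 0.0
[ 0.56231084 -0.097239    0.27987032] [0.74716299 0.664639   0.00115411 0.00106225]
[ 0.56110481 -0.09855378  0.27857175] [ 7.47904396e-01  6.63806383e-01 -2.32396018e-04  2.14961944e-04]
```

View pics/wrist3.png

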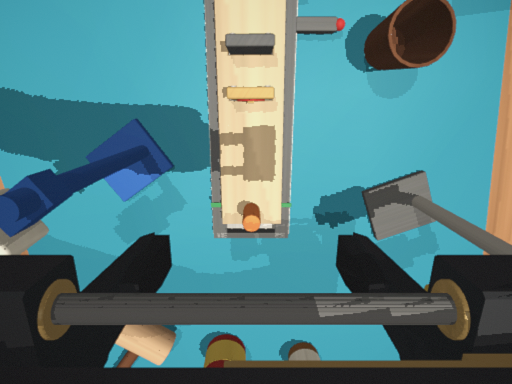

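The wrist view shows the brass lock's top at (250,92) with the red emblem on its -y side, and the dark lock at (250,43). The green marks are at (215,205) and (287,205), and the post is at (251,215). I'll check the post against the marks in 3D, then locate the lock.

Run:
```python
from h import *
st={"tool_pos":np.array([0.56231084,-0.097239,0.27987032]),"eef_rot":np.array([0.74716299,0.664639,0.00115411,0.00106225])}
C=cam("wrist",st); p=cv2.imread("pics/wrist3.png"); d=np.load("pics/wrist3.npy"); P=cloud(C,d)
h=cv2.cvtColor(p,cv2.COLOR_BGR2HSV); H,S,V=[h[...,i].astype(int) for i in range(3)]; z=P[...,2]
u=np.array([.120,.993])
def show(name,m,zz,a=15):
    k,l,s,c=cv2.connectedComponentsWithStats(m.astype(np.uint8))
    for i in range(1,k):
        if s[i,4]>=a:
            q=onplane(C,*c[i],zz); vv,uu=np.nonzero(l==i); rc=cv2.minAreaRect(onplane(C,uu,vv,zz)[:,:2].astype(np.float32))
            print(name,s[i],c[i].round(1),q.round(4),"along",(q[:2]@u).round(4),"rect",np.round(rc[0],4),np.round(rc[1],3),round(rc[2],1),"z",np.median(z[l==i]).round(3))
roi=np.zeros(p.shape[:2],bool); roi[20:245,200:305]=1
show("green",roi&(H>45)&(H<82)&(S>90),.028,6)
show("post",roi&(H>4)&(H<17)&(S>150)&(z>.088),.096)
show("high",roi&(z>.082)&(z<.105),.092,60)
```

```text
green [211 203  10   4  40] [215.5 204.5] [ 0.5048 -0.1496  0.028 ] along -0.088 rect [ 0.5048 -0.1496] [0.004 0.013] 83.3 z 0.03
green [282 203   9   4  36] [286.  204.5] [ 0.6018 -0.1611  0.028 ] along -0.0878 rect [ 0.6018 -0.1611] [0.004 0.011] 83.3 z 0.03
post [243 212  17  20 218] [250.7 222.1] [ 0.5538 -0.1544  0.096 ] along -0.0869 rect [ 0.5542 -0.1539] [0.024 0.019] 82.7 z 0.097
high [225  33  50  16 724] [249.5  40.6] [0.5755 0.0373 0.092 ] along 0.1061 rect [0.5756 0.0374] [0.014 0.049] 83.3 z 0.093
high [227  85  48  16 600] [250.3  92.6] [ 0.5704 -0.0117  0.092 ] along 0.0569 rect [ 0.5706 -0.012 ] [0.015 0.049] 84.8 z 0.093
high [242 210  19  22 310] [251.1 220.6] [ 0.5543 -0.1543  0.092 ] along -0.0867 rect [ 0.5541 -0.1543] [0.024 0.023] 39.8 z 0.097
```

The post lies within 1 mm of the line between the marks, so the jig is in the detent. The brass lock's top is at about (0.571, -0.011), z 0.093, as expected. Next is the grasp.

```bash
python3 -m pendant '[[0.9,0,0,0,0,0],[0.9,0,0,0,0,0],[0.9,0,0,0,0,0],[0.8,-0.05,0,0,0,0],[0,0,0,0,0,0]]' 1 40 | sed -n '2p;4p' 
python3 -m pendant '[[0,0,1,0,0,0],[0,0,1,0,0,0],[0,0,1,0,0,0],[0,0,1,0,0,0],[0,0,0,0,0,0]]' | sed -n '2,4p'
python3 - <<'E'
from h import *
for i in range(3):
    print(r.get_state()["tool_pos"].round(4))
    optics.snapshot("top")
E
```

```text
tool_pos: [0.57, -0.007, 0.2768]
contact_force: [-0.5, 0.3, 0.0]
tool_pos: [0.5664, -0.0135, 0.1735]
eef_rot: [0.749, 0.663, -0.005, -0.003]
contact_force: [-0.7, -0.8, -1.4]
[ 0.5664 -0.0135  0.1735]
[ 0.568  -0.0133  0.1759]
[ 0.5696 -0.013   0.1778]
```

```bash
for i in 1 2 3; do python3 -m pendant '[[0,0,0,0,0,0],[0,0,0,0,0,0]]' | sed -n '2,3p'; done
```

```text
tool_pos: [0.5716, -0.0116, 0.1801]
eef_rot: [0.748, 0.664, 0.001, 0.001]
tool_pos: [0.5711, -0.0111, 0.1796]
eef_rot: [0.748, 0.664, 0.001, 0.001]
tool_pos: [0.5707, -0.0111, 0.179]
eef_rot: [0.748, 0.664, 0.0, 0.0]
```

```bash
python3 -m pendant '[[0,0,0.9,0,0,0],[0,0,0.9,0,0,0],[0,0,0.9,0,0,0],[0,0,0.8,0,0,0],[0,0,0.7,0,0,0]]' | sed -n '2,4p' 
python3 -m pendant '[[0,0,0.5,0,0,0],[0,0,0.18,0,0,0],[0,0,0,0,0,0],[0,0,0,0,0,0],[0,0,0,0,0,0]]' | sed -n '2,4p' 
python3 -m pendant '[[0,0,0,0,0,0],[0,0,0,0,0,0],[0,0,0,0,0,0],[0,0,0,0,0,0],[0,0,0,0,0,0]]' -1 40
python3 -m pendant '[[0,0,0,0,0,0],[0,0,0,0,0,0],[0,0,0,0,0,0],[0,0,0,0,0,0],[0,0,0,0,0,0]]'
```

```text
tool_pos: [0.5703, -0.0111, 0.0724]
eef_rot: [0.748, 0.664, -0.0, -0.0]
contact_force: [0.1, -0.1, 0.0]
tool_pos: [0.5714, -0.0112, 0.0577]
eef_rot: [0.748, 0.664, 0.001, 0.001]
contact_force: [-0.2, 0.2, -0.1]
clock: 13.55
tool_pos: [0.5707, -0.0111, 0.0569]
eef_rot: [0.748, 0.664, 0.0, 0.0]
contact_force: [-0.2, 0.0, -0.1]
opening: 0.646
finger_force: 0.0
clock: 13.97
tool_pos: [0.5703, -0.0111, 0.0568]
eef_rot: [0.748, 0.664, -0.0, -0.0]
contact_force: [-1.0, -0.0, 2.3]
opening: 0.561
finger_force: 40.0
```

```bash
python3 -m pendant '[[0,0,-0.2,0,0,0],[0,0,-0.3,0,0,0],[0,0,-0.3,0,0,0],[0,0,-0.3,0,0,0],[0,0,-0.3,0,0,0]]' 
python3 -m pendant '[[0,0,-0.8,0,0,0],[0,0,-1,0,0,0],[0,0,-1,0,0,0],[0,0,-1,0,0,0],[0,0,-0.96,0,0,0]]' | sed -n '2,4p' 
python3 -m pendant '[[0,0,0,0,0,0],[0,0,0,0,0,0],[0,0,0,0,0,0]]'
python3 - <<'E'
from h import *
for n in ["wrist","top","side"]:
    s=r.get_state();p,d=optics.snapshot(n); np.save(f"pics/{n}4.npy",d); cv2.imwrite(f"pics/{n}4.png",p); print(s["tool_pos"],s["eef_rot"],np.round(s["q"],2))
E
```

```text
clock: 14.38
tool_pos: [0.5708, -0.0112, 0.0927]
eef_rot: [0.748, 0.664, 0.0, 0.0]
contact_force: [0.1, 0.3, -2.6]
opening: 0.563
finger_force: 40.0
tool_pos: [0.5704, -0.0112, 0.2127]
eef_rot: [0.748, 0.664, 0.0, 0.0]
contact_force: [-0.3, -0.2, -3.1]
clock: 15.05
tool_pos: [0.5697, -0.011, 0.2102]
eef_rot: [0.748, 0.664, -0.0, -0.001]
contact_force: [-0.3, 0.2, -2.7]
opening: 0.559
finger_force: 40.0
[ 0.56974332 -0.01103401  0.21015408] [ 7.47935164e-01  6.63771391e-01 -4.85996035e-04 -5.42460161e-04] [-0.13  0.65  0.11  1.77 -0.1   0.72 -0.08]
[ 0.56947463 -0.01104928  0.2096096 ] [ 0.74793039  0.66377591 -0.00093281 -0.0008972 ] [-0.13  0.65  0.11  1.77 -0.1   0.72 -0.08]
[ 0.56940902 -0.01108718  0.2093546 ] [ 0.74794806  0.66375548 -0.00114093 -0.00103091] [-0.13  0.66  0.11  1.77 -0.1   0.72 -0.08]
```

View pics/wrist4.png

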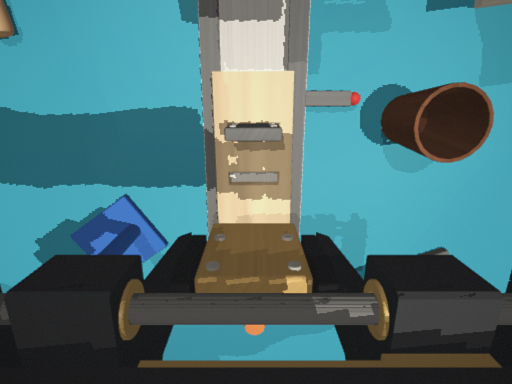

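The lock hangs centred between the fingers at (255,255), its slot at (253,178) is empty, and the dark lock is still in its slot at (253,132). I'll refine the camera pose from wrist3.

Run:
```python
from h import *
st={"tool_pos":np.array([0.56231084,-0.097239,0.27987032]),"eef_rot":np.array([0.74716299,0.664639,0.00115411,0.00106225])}
C=cam("wrist",st); p=cv2.imread("pics/wrist3.png"); d=np.load("pics/wrist3.npy"); P=cloud(C,d)
h=cv2.cvtColor(p,cv2.COLOR_BGR2HSV); S=h[...,1].astype(int)
print("base px",P[200,385].round(3),P[225,385].round(3), S[200,385],S[225,385])
zt=np.median(P[215:230,380:390,2])
m=(S<80)&(np.abs(P[...,2]-zt)<.012); m[:,:350]=0;m[:,440:]=0;m[:150]=0;m[245:]=0
k,l,s,c=cv2.connectedComponentsWithStats(m.astype(np.uint8)); i=1+np.argmax(s[1:,4]); v,u=np.nonzero(l==i)
print(s[i],zt,cv2.minAreaRect(onplane(C,u,v,zt)[:,:2].astype(np.float32)))
a=np.radians(16); e=np.array([np.cos(a),np.sin(a)]); n=np.array([-e[1],e[0]])
for nm in ["top0","top3","side0","top4","side4"]:
    C=cam(nm[:-1]); p=cv2.imread(f"pics/{nm}.png"); d=np.load(f"pics/{nm}.npy"); P=cloud(C,d); h=cv2.cvtColor(p,cv2.COLOR_BGR2HSV)
    b=(P[...,2]>.19)&(P[...,2]<.262)&(P[...,0]>.66)&(P[...,0]<.8)&(P[...,1]<-.14)&(P[...,1]>-.27)
    q=P[b]
    if len(q): 
        la=q[:,:2]@n; al=q[:,:2]@e; print(nm,len(q),"lat",np.percentile(la,[3,50,97]).round(4),"along",np.percentile(al,[1,3,97]).round(4),"z",np.percentile(q[:,2],[3,97]).round(3))
        w=b&(h[...,1]<60)&(h[...,2]>150)
        if w.any(): print("   white lat",np.percentile(P[w][:,:2]@n,[3,50,97]).round(4), "along",np.percentile(P[w][:,:2]@e,[3,97]).round(4))
```

```text
base px [ 0.744 -0.176  0.013] [ 0.745 -0.215  0.012] 21 15
[ 362  171   74   69 3147] 0.013323656616531426 ((0.7644737362861633, -0.18744951486587524), (0.09075058251619339, 0.0820867195725441), 14.047090530395508)
top0 311 lat [-0.4117 -0.3891 -0.3681] along [0.6034 0.6048 0.7123] z [0.209 0.253]
   white lat [-0.4117 -0.3901 -0.3685] along [0.6334 0.7128]
top3 314 lat [-0.411  -0.3889 -0.3676] along [0.6032 0.6044 0.7122] z [0.212 0.255]
   white lat [-0.411  -0.3899 -0.3684] along [0.6332 0.7126]
side0 480 lat [-0.4043 -0.3777 -0.365 ] along [0.6015 0.6047 0.7138] z [0.197 0.248]
   white lat [-0.4106 -0.3874 -0.3663] along [0.6318 0.6953]
top4 311 lat [-0.4117 -0.3895 -0.368 ] along [0.6028 0.6046 0.7112] z [0.213 0.253]
   white lat [-0.4116 -0.3906 -0.3682] along [0.6331 0.7106]
side4 199 lat [-0.4092 -0.3844 -0.3697] along [0.6076 0.6147 0.7161] z [0.194 0.251]
   white lat [-0.4129 -0.3922 -0.3673] along [0.6491 0.7059]
```

```bash
python3 -m pendant '[[-0.5,0.1,0,0,0,0],[-0.8,0.2,0,0,0,0],[-0.8,0.2,0,0,0,0],[-0.8,0.2,0,0,0,0],[-0.5,0.1,0,0,0,0]]' | sed -n '2,3p' 
python3 -m pendant '[[0,0,0,0,0,-0.015],[0,0,0,0,0,-0.03],[0,0,0,0,0,-0.03],[0,0,0,0,0,-0.03],[0,0,0,0,0,-0.03]]' | sed -n '2,3p' 
python3 -m pendant '[[0,0,0,0,0,-0.03],[0,0,0,0,0,-0.03],[0,0,0,0,0,-0.03],[0,0,0,0,0,-0.03],[0,0,0,0,0,-0.03]]' | sed -n '2,3p' 
python3 -m pendant '[[0,0,0,0,0,-0.03],[0,0,0,0,0,-0.03],[0,0,0,0,0,-0.03],[0,0,0,0,0,-0.03],[0,0,0,0,0,-0.03]]' | sed -n '2,3p' 
python3 -m pendant '[[0,0,0,0,0,-0.03],[0,0,0,0,0,-0.03],[0,0,0,0,0,-0.03],[0,0,0,0,0,-0.03],[0,0,0,0,0,-0.03]]' | sed -n '2,3p' 
python3 -m pendant '[[0,0,0,0,0,-0.03],[0,0,0,0,0,-0.008],[0,0,0,0,0,0],[0,0,0,0,0,0],[0,0,0,0,0,0]]'
python3 - <<'E'
from h import *
s=r.get_state(); M=R.from_quat(s["eef_rot"]).as_matrix(); print(s["q"].round(2),"x heading",np.degrees(np.arctan2(M[1,0],M[0,0])),"tilt",M[:,2].round(3))
print("to go tool axes/25mm",(M.T@(np.array([.5852,-.2362,.2105])-s["tool_pos"])/.025).round(3))
E
```

```text
tool_pos: [0.58, -0.1022, 0.2101]
eef_rot: [0.749, 0.662, -0.001, 0.001]
tool_pos: [0.5799, -0.0985, 0.2101]
eef_rot: [0.59, 0.808, -0.0, -0.0]
tool_pos: [0.5799, -0.0986, 0.2101]
eef_rot: [0.385, 0.923, -0.0, -0.001]
tool_pos: [0.5799, -0.0987, 0.2101]
eef_rot: [0.159, 0.987, -0.0, -0.001]
tool_pos: [0.5799, -0.0988, 0.2101]
eef_rot: [-0.076, 0.997, -0.0, -0.001]
clock: 17.7
tool_pos: [0.5802, -0.0981, 0.2106]
eef_rot: [-0.132, 0.991, 0.0, -0.0]
contact_force: [-0.2, 0.7, -2.4]
opening: 0.561
finger_force: 40.0
[ 0.36  0.71 -0.48  1.7   0.41  0.84  1.54] x heading -164.80080500195547 tilt [-0. -0. -1.]
to go tool axes/25mm [ 1.256e+00 -5.382e+00  2.000e-03]
```

```bash
python3 -m pendant '[[0.18,-0.6,0,0,0,0],[0.18,-0.8,0,0,0,0],[0.18,-0.8,0,0,0,0],[0.18,-0.8,0,0,0,0],[0.18,-0.8,0,0,0,0]]' | sed -n '2,3p' 
python3 -m pendant '[[0.18,-0.8,0,0,0,0],[0.18,-0.5,0,0,0,0],[0,-0.28,0,0,0,0],[0,0,0,0,0,0],[0,0,0,0,0,0]]' | sed -n '2,3p' 
python3 -m pendant '[[0,0,0,0,0,0],[0,0,0,0,0,0],[0,0,0,0,0,0],[0,0,0,0,0,0],[0,0,0,0,0,0]]'
python3 - <<'E'
from h import *
s=r.get_state(); M=R.from_quat(s["eef_rot"]).as_matrix(); print("x heading",np.degrees(np.arctan2(M[1,0],M[0,0])),"tilt",M[:,2].round(3))
print("to go",(M.T@(np.array([.5852,-.2362,.2105])-s["tool_pos"])/.025).round(3))
for n in ["side","top","wrist"]:
    p,d=optics.snapshot(n); np.save(f"pics/{n}5.npy",d); cv2.imwrite(f"pics/{n}5.png",p)
a=cv2.imread("pics/side5.png")[110:310,140:340]; b=cv2.imread("pics/top5.png")[110:230,150:330]
cv2.imwrite("pics/fin.png",np.hstack([cv2.resize(a,(400,400)),cv2.resize(b,(400,400*120//180)) if 0 else cv2.resize(cv2.copyMakeBorder(b,30,30,0,0,0),(400,400))]))
E
```

```text
tool_pos: [0.5836, -0.1965, 0.2107]
eef_rot: [-0.133, 0.991, -0.0, -0.0]
tool_pos: [0.5857, -0.2348, 0.2107]
eef_rot: [-0.133, 0.991, 0.001, 0.0]
clock: 18.95
tool_pos: [0.5855, -0.2355, 0.2107]
eef_rot: [-0.133, 0.991, 0.0, 0.0]
contact_force: [0.3, -0.0, -2.6]
opening: 0.557
finger_force: 40.0
x heading -164.65650367214317 tilt [ 0.  0. -1.]
to go [ 0.019 -0.022  0.01 ]
```

View pics/fin.png

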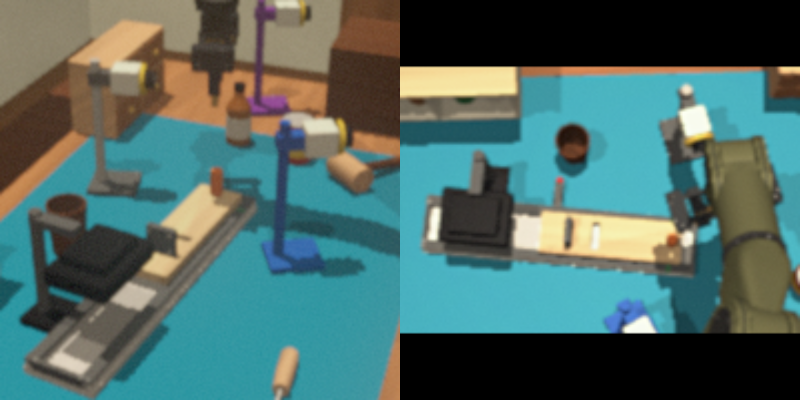

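The arm holds the lock in front of the grey camera; it shows under the fingers at (215,100) in the left half, with the lens at (155,75). The jig is in place with the dark lock at (568,232) and the brass slot empty. I'll check the lock height and post in numbers.

Run:
```python
from h import *
a=np.radians(15.3); e=np.array([np.cos(a),np.sin(a)]); n=np.array([-e[1],e[0]]); L=np.array([.6875,-.208])
C=cam("side"); p=cv2.imread("pics/side5.png"); d=np.load("pics/side5.npy"); P=cloud(C,d); h=cv2.cvtColor(p,cv2.COLOR_BGR2HSV)
near=(np.hypot(P[...,0]-.585,P[...,1]+.236)<.06)&(P[...,2]>.12)&(P[...,2]<.26)
al=(P[...,:2]-L)@e; la=(P[...,:2]-L)@n
for nm,m in [("brassish",near&(h[...,0]>8)&(h[...,0]<30)&(h[...,1]>100)),("red",near&((h[...,0]<6)|(h[...,0]>172))&(h[...,1]>120)),("all",near)]:
    if m.any(): print(nm,m.sum(),"z",np.percentile(P[m][:,2],[2,50,98]).round(3),"along",np.percentile(al[m],[2,50,98]).round(3),"lat",np.percentile(la[m],[2,50,98]).round(3))
for nm in ["top0","top5"]:
    C=cam("top"); p=cv2.imread(f"pics/{nm}.png"); d=np.load(f"pics/{nm}.npy"); P=cloud(C,d)
    m=(P[...,2]>.08)&(P[...,2]<.105)&(np.abs(P[...,0]-.565)<.04)&(P[...,1]<.1)&(P[...,1]>-.17); q=P[m]; print(nm,len(q),q[q[:,1]<-.1].mean(0) if (q[:,1]<-.1).any() else "", q[q[:,1]>0].mean(0))
```

```text
brassish 51 z [0.187 0.215 0.252] along [-0.118 -0.112 -0.099] lat [-0.033  0.026  0.047]
all 96 z [0.187 0.226 0.253] along [-0.118 -0.109 -0.099] lat [-0.029  0.038  0.047]
top0 25  [0.57450009 0.04289792 0.09296068]
top5 59 [ 0.55114224 -0.15399163  0.09417026] [0.57277937 0.03864021 0.09152515]
```

```bash
python3 -m pendant '[[0,0,0,0,0,0],[0,0,0,0,0,0]]' && python3 -c "
from plant import r
print(r.finish_job())"
```

```text
clock: 19.27
tool_pos: [0.5854, -0.236, 0.2107]
eef_rot: [-0.133, 0.991, 0.0, -0.0]
contact_force: [0.4, -0.5, -2.9]
opening: 0.568
finger_force: 40.0
the job is handed in; nothing more can be done
None
```

The job is handed in at 19.3 s: the jig is in the detent with the post within about 1 mm of the green marks, the dark lock is still in its slot, and the arm is holding the brass lock steady with its emblem facing the lens, at about 100 mm and on centre by the measured positions; the emblem itself was not visible in the final pictures.

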